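# Take the glue-up pile apart and press the doll's-house door

### The job

The doll's-house window and door are piled up under a sanding block and a paint pot that served as makeshift weights. Take the pile apart from the top down: stand the yellow paint pot upright in the empty well of the wooden pot stand, lay the sanding block flat in its orange tray, and lay the window flat on the wire drying rack. Last, the door goes into the gluing press: with the weighted arm swung up until it stays up by itself, lay the door flat in the middle of the green bed with its length along the bed's length, and swing the arm down again so that its weight rests on the door.

Things in the scene. Friction and masses are not known exactly. Their poses are not given: they have to be found in the camera images.
- paint_pot: White acrylic paint pot with a yellow band, 36 mm in diameter, 42 mm tall; it stands on top of the pile. Origin: centre of its underside, z up its axis. Its lid (upper 12 mm) is the widest part.
- sanding_block: Red-brown sanding block, 48 (own x) x 68 (own y) x 24 mm (z); it lies second from the top, under the pot and on the window, its long side along the door's long side. Origin: centre of its underside.
- mini_window: White doll's-house window frame, flat, 70 (own x) x 60 (own y) x 6 mm (z), open panes, one bar along x in the middle. It lies crosswise on the door (its 60 mm measure runs along the door's 96 mm length). Origin: centre of its underside.
- mini_door: White doll's-house door with two blue panes, flat, 96 (own x) x 60 (own y) mm; the panel is 5 mm thick and a small brown knob rises to 10 mm above its underside. It lies on the bench at the bottom of the pile. Origin: centre of its underside.
- pot_stand: Fixed light-wood paint-pot stand, 200 (own x) x 68 (y) x 14 mm; three round wells in a row along x, 64 mm apart, each 54 mm in diameter, floor 4 mm above the underside. A red-banded and a blue-banded pot stand in the outer wells (tops 46 mm above the bench); the middle well is empty. Origin: centre of its underside, below the centre of the empty well.
- block_tray: Fixed shallow orange tray, home of the sanding block: outside 78 (own x) x 98 (own y) x 9 mm, walls 5 mm thick (inside 68 x 88 mm), floor 5 mm above the underside. Origin: centre of its underside. The block's long side goes along the tray's long side (y).
- drying_rack: Fixed wire drying rack, 128 (own x) x 108 (own y) mm, its wires' top is 22 mm above the bench. Origin: centre of its underside. The window goes in the middle, either way round.
- press: Gluing press (fixed): ply base 176 (own x) x 124 (y) x 12 mm, origin: centre of its underside. Green bed 76 (x) x 110 (y) mm centred at own x = -30 mm, y = 0, top at z = 14 mm; the door goes there, length along the press's y. Hinge of the blue arm: along y at own x = +68, z = 40 mm. Down, the arm lies along -x; a 38 mm steel weight with a rubber foot, 98 mm from the hinge, meets the bed's centre.
- press_arm (a joint): Angle of the press's arm, rad: 0 down on the bare bed (as found), about 0.06 with its foot on the door's panel, 1.57 upright, 1.9 leaning back on its stop. Damped hinge: released beyond 1.7 it leans back and stays open; released below 1.4 it sinks softly down by its weight, in about a second. Lifting it at the grip takes 2 to 3 N.
- press_grip (a point): Centre of the black cross grip at the tip of the press's arm, 145 mm from the hinge: a round bar 12 mm thick, 36 mm long along the press's y, to be pinched over its two ends from above. 40 mm above the bench when the arm is down, 185 mm when upright. The arm between the ends is 12 mm wide.

How it is judged (in metres and radians):
On the way, in this order (a step that is already met when the one before it is completed fails the run):
1. the yellow pot stands in the empty well (horizontal distance between paint_pot and pot_stand below 0.014 m and z of paint_pot in the frame of pot_stand below 0.008 m and angle between paint_pot's own z axis and vertical below 0.15 rad), for 0.2 s.
2. the sanding block lies flat in its tray (horizontal distance between sanding_block and block_tray below 0.018 m and z of sanding_block in the frame of block_tray below 0.008 m and angle between sanding_block's own z axis and vertical below 0.1 rad), for 0.2 s.
3. the window lies flat on the drying rack (horizontal distance between mini_window and drying_rack below 0.03 m and z of mini_window in the frame of drying_rack below 0.026 m and angle between mini_window's own z axis and vertical below 0.1 rad), for 0.2 s.
4. the door lies on the press's bed while the arm is up (value of joint press_arm above 0.8 rad and x of mini_door in the frame of press between -0.045 and -0.015 m and y of mini_door in the frame of press between -0.015 and 0.015 m and z of mini_door in the frame of press below 0.018 m), for 0.2 s.
At the end, for the whole second after the job is handed in: Pot upright on the empty well's floor; block flat on its tray's floor; window flat on the rack, within 30 mm of its middle; door flat on the press bed, within 15 mm of its centre each way and 15 degrees of its length, arm down on it (angle under 0.14). All at rest (all of step 1 and all of step 2 and all of step 3 and linear speed of each of paint_pot, sanding_block, mini_window, mini_door below 0.02 m/s and x of mini_door in the frame of press between -0.045 and -0.015 m and y of mini_door in the frame of press between -0.015 and 0.015 m and z of mini_door in the frame of press below 0.018 m and angle between the x axis of mini_door and the y axis of press, either way round below 0.26 rad and angle between mini_door's own z axis and vertical below 0.1 rad and value of joint press_arm below 0.14 rad and velocity of joint press_arm above -0.05 rad/s); the robot touches nothing.
It also fails if it takes over 147 s, if anything falls off the work surface, if the arm or the gripper's body presses on something with over 40 N, if the wrist force passes 120 N, or if a joint passes its speed limit or range.

### The arm

A 7-joint arm with a two-finger parallel gripper is mounted at the origin on a cart in front of the work surface, level with it; the furniture and walls round the work are solid. World frame = base frame: x ahead of the robot, y to its left, z up, the work surface at z = 0. Lengths are in mm, angles in rad, forces in N, time in s.
With the tool pointing down it reaches from about 375 to 925 mm from the base axis. Payload 3.1 kg.
Tool frame: the origin (TCP) lies midway between the tips of the shut fingers; the grasp point (between the pads) lies 19 mm behind it; z points along the fingers, y is the line along which they close (so a half turn about z gives the same grasp; the last joint's range is limited). The gripper opens to 85 mm and grips with 20 to 120 N. Pads are 22 mm wide; open, the fingers measure 114 mm over their backs; the gripper's body (76 mm by 85 mm) begins 54 mm behind the grasp point. The pads swing forward as they close: fully open they stand 13 mm farther back than shut.
Start: joints at [-1.25, 0.383, 0.044, 1.598, -0.018, 1.161, -0.05], TCP at [264.31, 593.837, 231.269] pointing down, gripper open.
Joint ranges: [-2.61, 2.61], [-0.41, 2.15], [-1.48, 1.57], [0, 2.5], [-1.57, 4.71], [0.05, 1.97], [-2.85, 2.85]. Speed limits (rad/s): [2.79, 2.79, 3.14, 3.14, 3.14, 3.14, 3.14].

### API

Orientations are given as [roll, pitch, yaw] about the fixed x, y, z axes, in that order (R = Rz(yaw) Ry(pitch) Rx(roll)).
In Python, from rig import bot, vision gives the robot as it stands (bot), with the cameras (vision). Calls block until the motion is done:
- bot.goto(position, orientation): joint-space move of the TCP to a pose.
- bot.move_l(position, ori=None, rate=150, threshold=None): straight line of the TCP; ori=None keeps the orientation; rate is the mean speed in mm/s. With threshold (N) it stops when the force on the tool has changed by that much, and returns True; else False.
- bot.movej(angles): joint-space move.
- bot.move_gripper(opening, effort=None): finger opening in mm; effort is the grip in N (None keeps the last); returns when the fingers have stopped.
- bot.wait(seconds).
- bot.inverse_kinematics(position, orientation): joint angles nearest the present ones, or None.
- vision.grab_frame(name): name is "side" or "top" or "wrist"; returns the picture (480x640x3 uint8, red, green, blue); there is no depth.
- vision.calibration(name): a dict with "fx", "fy", "cx", "cy" (pixels), "view" (4x4, takes a point from world to camera coordinates). Camera axes: x right, y up, looking along -z (the intrinsics and any distortion apply to the point x, -y, -z); pixel columns grow to the right and rows downward; lengths in mm; the calibration is good to about 2 mm. The wrist camera is an equidistant fisheye: a pixel r from the principal point sees the ray r / f radians off the axis. A picture is of the moment at which its call begins: read the wrist's pose just before it. calibration takes no time and is no camera call; for the wrist camera it gives the pose at the moment of the call.
A pose or a line that the arm cannot do raises bot.PlanningError and nothing moves.
- bot.job_done(): hands the job in; it is judged then, once.
Readings, each from a call of its own:
- bot.read_t(): time.
- bot.read_qpos(): joint angles.
- bot.read_dq(): joint speeds.
- bot.read_joint_torque(): joint torques, N m.
- bot.read_tool_pos(): TCP position.
- bot.read_orientation(): TCP orientation.
- bot.read_wrist_force(): force on the tool from outside, world axes, zero at the start.
- bot.read_torque(): the same for the moment, N m.
- bot.read_opening(): finger opening in mm.
- bot.read_grip_force(): force on a finger pad.
Only numpy, scipy, OpenCV 4.12 (cv2) and the standard library are available. Lean on these libraries where they do the work, as an engineer would, in place of code of your own. Each camera call takes 0.05 s, during which the arm holds its last target. There are 200 camera calls.

## Working session

There is one attempt and no reset: what is moved stays moved. The work goes in short steps, each a Python script; the robot and the scene stay as the last script left them, time stands still between calls to the robot, and variables do not carry over. Pictures are saved under pics/ and viewed, at most 14 in all, crops included, and the job is handed in when it is done.

```bash
ls; mkdir -p pics
python3 - <<'E'
from rig import bot, vision
import cv2,numpy as np
for n in ("top","side"):
    im=vision.grab_frame(n); cv2.imwrite(f"pics/{n}0.png",im[:,:,::-1])
    c=vision.calibration(n); print(n,{k:np.round(v,3).tolist() if k=="view" else v for k,v in c.items()})
print(bot.read_t(),bot.read_tool_pos(),bot.read_orientation(),bot.read_opening())
E
```

```text
pics
rig.py
top {'fx': 527.1342592305801, 'fy': 527.1342592305801, 'cx': 311.6432709087579, 'cy': 244.93916315042756, 'view': [[-0.005, -1.0, -0.018, -8.757], [0.981, -0.008, 0.196, -571.817], [-0.196, -0.017, 0.981, -1051.96], [0.0, 0.0, 0.0, 1.0]]}
side {'fx': 541.106610457648, 'fy': 541.106610457648, 'cx': 317.90886292098946, 'cy': 239.89273853404137, 'view': [[0.881, -0.473, 0.006, -479.125], [0.315, 0.596, 0.739, -183.912], [-0.353, -0.649, 0.674, -1112.181], [0.0, 0.0, 0.0, 1.0]]}
0.1 [264.00145908 593.0157588  229.99129643] [-3.13914948e+00  1.43310208e-04  2.72285427e+00] 85.74666459675768
```

View pics/top0.png

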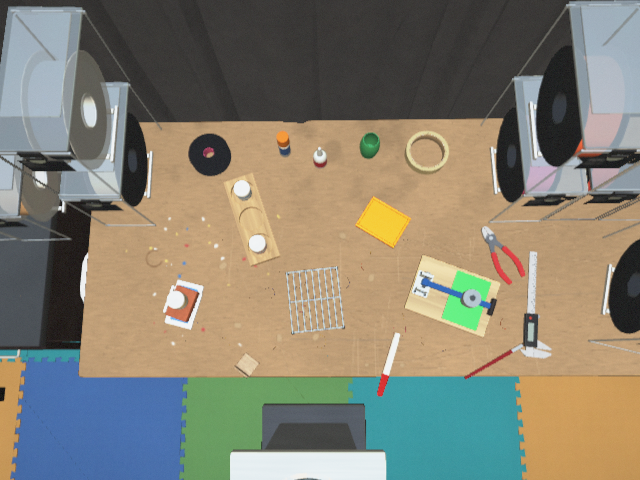

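View pics/side0.png

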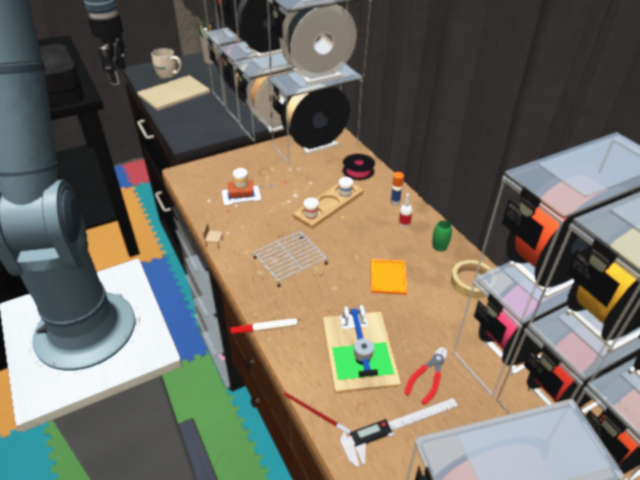

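The top view shows the pile at (183,304), the pot stand from (242,189) to (257,243), the tray at (383,222), the rack at (315,300) and the press at (453,295), with its arm pointing right. The side view agrees. I'll get rough positions from these, then take wrist pictures to refine them.

```bash
cat > h.py <<'E'
from rig import bot, vision
import cv2, numpy as np
def cast(cal, px, z, fish=False):
    """world points of pixels (n,2) on the plane at height z"""
    px=np.atleast_2d(np.array(px,float))
    u=(px[:,0]-cal["cx"])/cal["fx"]; v=(px[:,1]-cal["cy"])/cal["fy"]
    if fish:
        r=np.hypot(u,v)+1e-12; s=np.sin(r)/r
        d=np.c_[u*s,-v*s,-np.cos(r)]
    else: d=np.c_[u,-v,-np.ones(len(u))]
    V=np.array(cal["view"]); R,t=V[:3,:3],V[:3,3]
    o=-R.T@t; w=d@R
    return o+w*((z-o[2])/w[:,2])[:,None]
def snap(name,file=None):
    cal=vision.calibration(name); im=vision.grab_frame(name)
    if file: cv2.imwrite(f"pics/{file}.png",im[:,:,::-1])
    return im,cal
def blobs(mask,n=3,mina=30):
    cs=cv2.findContours(mask.astype(np.uint8),cv2.RETR_EXTERNAL,cv2.CHAIN_APPROX_NONE)[0]
    return sorted([c for c in cs if cv2.contourArea(c)>mina],key=cv2.contourArea)[::-1][:n]
def rect(cal,contour,z,fish=False):
    """min-area rectangle of a contour cast onto z: centre, sizes (long,short), direction of the long side"""
    p=cast(cal,contour.reshape(-1,2),z,fish)[:,:2].astype(np.float32)
    b=cv2.boxPoints(cv2.minAreaRect(p)); e=[b[1]-b[0],b[2]-b[1]]
    e.sort(key=np.linalg.norm); l=e[1]
    return b.mean(0),np.linalg.norm(l),np.linalg.norm(e[0]),np.arctan2(l[1],l[0])%np.pi
def down(yaw): return [np.pi,0,yaw]
E
python3 - <<'E'
from h import *
cal=vision.calibration("top")
for n,p,z in [("pot",(176,299),70),("pile",(183,306),6),("s1",(242,189),46),("s2",(257,243),46),("tray",(383,222),9),("rack",(315,300),22),("hinge",(425,282),40),("grip",(491,307),40),("green",(466,301),14)]:
    print(n,cast(cal,p,z).round(0))
# wrist view above the middle of pile/stand
p=[470,190,330]
for yaw in (2.72,0,1.57,-1.57,3.1):
    q=bot.inverse_kinematics(p,down(yaw)); print(yaw,None if q is None else np.round(q,2))
c=vision.calibration("wrist"); print({k:np.round(v,3).tolist() for k,v in c.items()})
E
```

```text
pot [[459. 265.  70.]]
pile [[450. 267.   6.]]
s1 [[699. 139.  46.]]
s2 [[579. 104.  46.]]
tray [[ 632. -169.    9.]]
rack [[459. -18.  22.]]
hinge [[ 494. -250.   40.]]
grip [[ 441. -383.   40.]]
green [[ 456. -340.   14.]]
2.72 [-0.78  0.02  0.32  1.82 -0.01  1.29  0.69]
0 [-1.02  0.02  0.57  1.83 -0.01  1.29 -2.02]
1.57 [-0.93  0.02  0.47  1.83 -0.01  1.29 -0.45]
-1.57 [-0.64  0.03  0.17  1.82 -0.01  1.29  2.68]
3.1 [-0.74  0.03  0.28  1.82 -0.01  1.29  1.07]
{'fx': 371.648, 'fy': 371.648, 'cx': 326.858, 'cy': 242.065, 'view': [[0.406, 0.914, -0.001, -649.992], [-0.867, 0.385, -0.317, 41.494], [-0.289, 0.13, 0.948, -379.906], [0.0, 0.0, 0.0, 1.0]]}
```

Run:
```python
from h import *
for n,p,yaw in [("w_pile",[500,255,260],3.0),("w_stand",[690,121,230],3.0),("w_tray",[620,-130,230],3.0),("w_press",[560,-310,260],3.0)]:
    bot.goto(p,down(yaw)); bot.wait(0.3)
    im,cal=snap("wrist",n); np.save(f"pics/{n}.npy",np.array([cal,im],dtype=object),allow_pickle=True)
    print(n,bot.read_t())
ims=[cv2.imread(f"pics/{n}.png") for n in ("w_pile","w_stand","w_tray","w_press")]
g=np.vstack([np.hstack(ims[:2]),np.hstack(ims[2:])]); cv2.imwrite("pics/grid.png",cv2.resize(g,(800,600),interpolation=cv2.INTER_AREA))
```

```text
w_pile 1.975
w_stand 3.2583
w_tray 4.625
w_press 5.7667
```

View pics/grid.png

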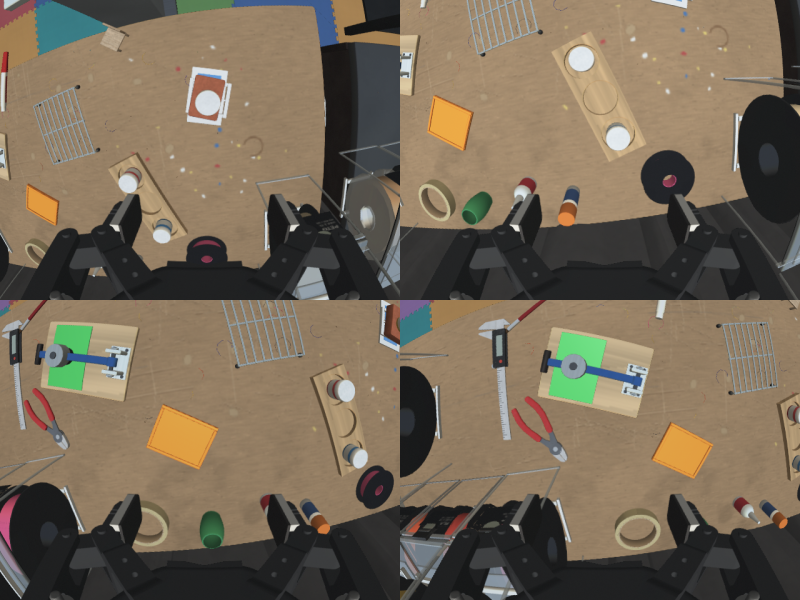

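Each wrist view shows its target clearly. The pot lid is at about (331,165) in w_pile, the stand lids at (290,93) and (349,221) in w_stand, and the tray at (291,218) in w_tray. In w_press, the green bed is at about (285,107) and the rack at about (558,92). Next I'll measure them with colour masks.

```bash
cat > m1.py <<'E'
from h import *
def load(n): return np.load(f"pics/{n}.npy",allow_pickle=True)
def hsv(im): return cv2.cvtColor(im,cv2.COLOR_RGB2HSV)
def lids(im,cal,z,roi):
    H=hsv(im); m=(H[...,1]<40)&(H[...,2]>170); k=np.zeros_like(m); x0,y0,x1,y1=roi; k[y0:y1,x0:x1]=1
    for c in blobs(m&k,4):
        p=cast(cal,c.reshape(-1,2),z,True)[:,:2].astype(np.float32); (ce,r)=cv2.minEnclosingCircle(p); print(" lid",np.round(ce,1),"r",round(r,1))
def col(n,lo,hi,z,roi=None,k=2):
    cal,im=load(n); H=hsv(im); m=cv2.inRange(H,lo,hi)>0
    if roi: q=np.zeros_like(m); q[roi[1]:roi[3],roi[0]:roi[2]]=1; m&=q
    m=cv2.morphologyEx(m.astype(np.uint8),cv2.MORPH_CLOSE,np.ones((5,5)))
    for c in blobs(m,k): a=rect(cal,c,z,True); print(" ",n,np.round(a[0],1),np.round(a[1:3],1),"ang",round(a[3],3))
if __name__=="__main__":
    cal,im=load("w_stand"); print("stand"); lids(im,cal,46,(230,50,420,270))
    cal,im=load("w_pile"); print("stand from pile"); lids(im,cal,46,(160,240,310,400)); print("pot/pile"); lids(im,cal,77,(280,90,400,210))
    print("tray z9"); col("w_tray",(10,150,120),(25,255,255),9,(200,130,370,290)); col("w_press",(10,150,120),(25,255,255),9,(390,180,530,300))
    print("green z14"); col("w_press",(45,100,100),(75,255,255),14)
    print("ply z12"); 
    cal,im=load("w_pile"); print("block z35"); col("w_pile",(0,100,60),(14,255,220),35,(280,90,400,210))
    cv2.imwrite("pics/crop1.png",cv2.resize(im[90:220,270:400,::-1],(600,600),interpolation=cv2.INTER_CUBIC))
    cal,im=load("w_press"); cv2.imwrite("pics/crop2.png",cv2.resize(im[20:190,200:430,::-1],None,fx=3.4,fy=3.4,interpolation=cv2.INTER_CUBIC))
    cal,im=load("w_tray"); 
    cal,im=load("w_press"); cv2.imwrite("pics/crop3.png",cv2.resize(im[20:170,500:620,::-1],None,fx=4,fy=4,interpolation=cv2.INTER_CUBIC))
E
python3 m1.py
```

```text
stand
 lid [579.6 107.2] r 17.9
 lid [700.4 142.7] r 18.5
 lid [585.6 195.1] r 4.1
 lid [560.8 181.6] r 3.8
stand from pile
 lid [577.9 108.7] r 19.0
 lid [699.2 144.4] r 19.8
 lid [672.3  50.3] r 10.9
 lid [564.2 212. ] r 4.2
pot/pile
 lid [447.4 268.2] r 45.8
tray z9
  w_tray [ 632.3 -166.3] [97.7 79. ] ang 1.009
  w_press [ 631.8 -167.8] [100.1  78.1] ang 1.01
green z14
  w_press [ 486.9 -348.8] [75.3 48.6] ang 1.204
  w_press [ 429.8 -326.9] [75.3 47.6] ang 1.207
ply z12
block z35
  w_pile [453.2 266.9] [66.3 46.8] ang 2.8
  w_pile [401.1 229.5] [6.9 6. ] ang 1.405
```

View pics/crop1.png

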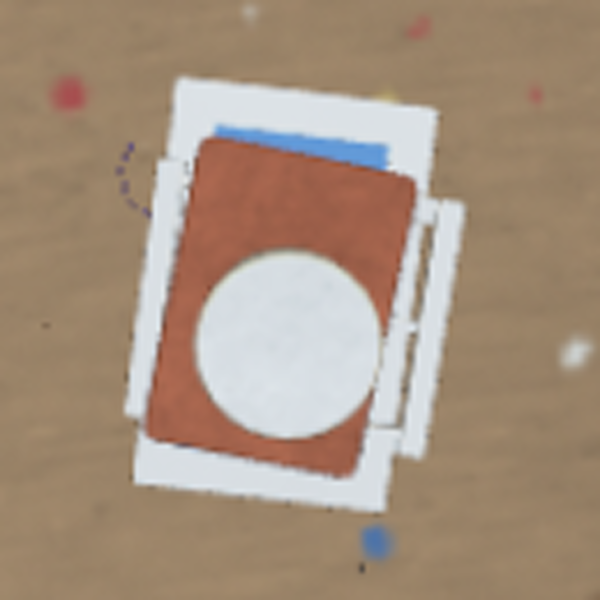

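View pics/crop2.png

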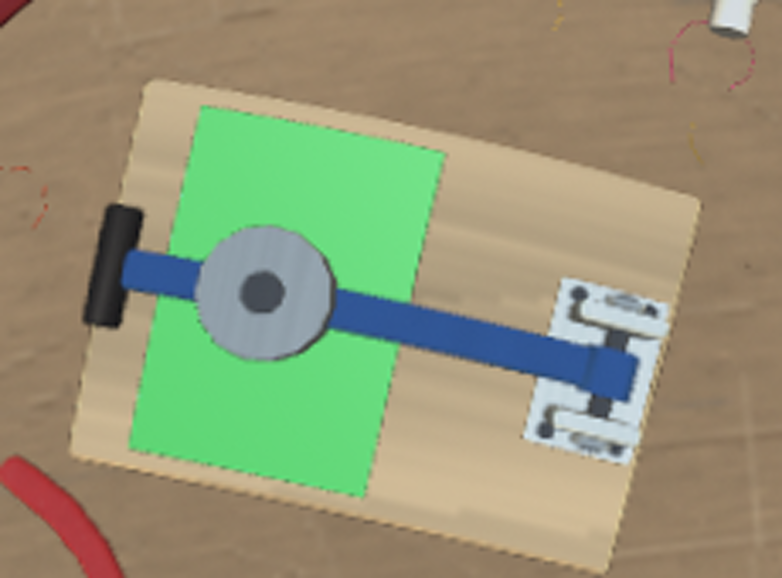

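View pics/crop3.png

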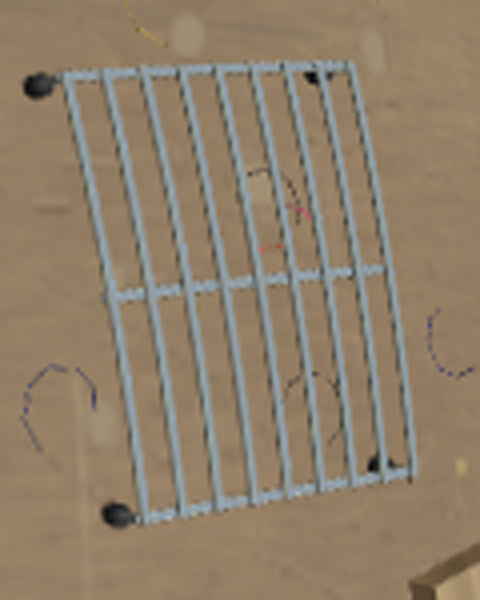

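Crop 1, in crop pixels, shows:
- **Pot:** lid centre (289,345).
- **Block:** corners (200,138), (418,182), (355,476), (147,436).
- **Door:** corners (178,78), (438,108), (387,512), (135,485).
- **Window:** left edge (160,158)–(127,415), right edge (465,203)–(425,458).

Crop 2 shows the press base corners, the green bed corners and the grip at (114,265). Crop 3 shows the rack corners (67,77), (353,65), (413,475), (145,520).

Run:
```python
from m1 import *
def q(n,pts,z,s,o):
    cal,_=load(n); p=cast(cal,np.array(pts)/s+o,z,True)[:,:2]; return p
def show(t,p):
    e=np.diff(np.vstack([p,p[:1]]),axis=0); print(t,"c",p.mean(0).round(1),"sides",np.linalg.norm(e,axis=1).round(1),"angs",(np.arctan2(e[:,1],e[:,0])%np.pi).round(3))
s1=600/130
show("pot",q("w_pile",[(289,345)]*2,77,s1,(270,90)))
show("block",q("w_pile",[(200,138),(418,182),(355,476),(147,436)],35,s1,(270,90)))
show("door",q("w_pile",[(178,78),(438,108),(387,512),(135,485)],5,s1,(270,90)))
show("window",q("w_pile",[(160,158),(465,203),(425,458),(127,415)],11,s1,(270,90)))
show("base",q("w_press",[(148,80),(700,200),(607,573),(72,457)],12,3.4,(200,20)))
show("green",q("w_press",[(203,105),(443,152),(367,497),(130,449)],14,3.4,(200,20)))
show("grip ends",q("w_press",[(122,208),(104,323)],46,3.4,(200,20)))
show("rack",q("w_press",[(67,77),(353,65),(413,475),(145,520)],22,4,(500,20)))
# check with top cam
c=vision.calibration("top"); print(cast(c,[(176,299)],77).round(1))
# top-cam masks
im,cal=snap("top"); H=hsv(im)
for t,lo,hi,z in (("tray",(10,180,120),(25,255,255),9),("green",(45,100,100),(75,255,255),14)):
    for b in blobs(cv2.inRange(H,lo,hi)[:350,330:520],2):
        a=rect(cal,b+np.array([330,0]),z); print(t,[np.round(x,2) for x in a])
```

```text
pot c [457.1 268.3] sides [0. 0.] angs [0. 0.]
block c [453.9 267.5] sides [47.  65.4 46.  65.5] angs [1.235 2.806 1.237 2.82 ]
door c [454.2 268.8] sides [59.6 95.9 60.  96. ] angs [1.321 2.893 1.322 2.888]
window c [456.5 270.7] sides [69.5 59.9 69.6 59.7] angs [1.289 2.866 1.286 2.865]
base c [ 470.  -309.3] sides [173.2 121.4 172.9 121.6] angs [1.207 2.782 1.208 2.785]
green c [ 459.  -337.2] sides [ 74.5 109.1  75.7 109.8] angs [1.203 2.79  1.212 2.779]
grip ends c [ 442.6 -380.2] sides [33.4 33.4] angs [2.83 2.83]
rack c [461.5 -14.9] sides [108.8 128.4 107.6 127.1] angs [1.677 0.091 1.665 0.1  ]
[[458.  263.2  77. ]]
tray [array([ 632.33, -168.58], dtype=float32), np.float32(96.89), np.float32(77.63), np.float32(1.01)]
green [array([ 812.49, -145.13], dtype=float32), np.float32(53.04), np.float32(40.75), np.float32(3.12)]
green [array([ 497.67, -330.55], dtype=float32), np.float32(42.88), np.float32(29.3), np.float32(2.74)]
```

Every measured size matches its given size, and the press geometry agrees with the grip and hinge positions. Step 1 is the pot, gripped by the lid with the fingers closing across the stand's row.

```bash
cat >> h.py <<'E'
def ori(yaw):
    return down((yaw+np.pi)%(2*np.pi)-np.pi)
def best(p,yaw):
    """yaw or its half turn, whichever keeps the last joint nearest mid-range"""
    c=[(abs(q[6]),y) for y in (yaw,yaw+np.pi) if (q:=bot.inverse_kinematics(p,ori(y))) is not None]
    return min(c)[1]
def st(t=""):
    print(t,"t",round(bot.read_t(),1),"pos",np.round(bot.read_tool_pos(),1),"open",round(bot.read_opening(),1),"grip",round(bot.read_grip_force(),1),"F",np.round(bot.read_wrist_force(),1))
def pick(xy,yaw,z,effort,hi=140,opening=85,lift=140):
    x,y=xy; bot.move_gripper(opening); bot.goto([x,y,hi],ori(yaw)); bot.move_l([x,y,z+15],rate=150)
    hit=bot.move_l([x,y,z],rate=40,threshold=8); st(f"at hit={hit}")
    bot.move_gripper(0,effort); st("gripped"); bot.move_l([x,y,lift],rate=120); st("lifted")
def place(xy,yaw,z,hi=140,up=150,thr=6):
    x,y=xy; bot.goto([x,y,hi],ori(yaw)); bot.move_l([x,y,z+12],rate=120)
    hit=bot.move_l([x,y,z],rate=30,threshold=thr); st(f"down hit={hit}")
    bot.wait(.2); bot.move_gripper(85); bot.wait(.2); bot.move_l([x,y,up],rate=150); st("away")
E
python3 - <<'E'
from h import *
P=(457.1,267.8); S=(639.5,125.6)
yaw=best([*S,100],0.286); print(yaw, [np.round(bot.inverse_kinematics([*p,z],ori(yaw)),2) for p,z in ((P,51),(S,22))])
pick(P,yaw,51,30)
place(S,yaw,23)
bot.goto([690,121,230],ori(3.0)); bot.wait(.2)
im,_=snap("wrist"); cv2.imwrite("pics/potplaced.png",im[20:320,160:480,::-1])
E
```

```text
0.286 [array([-1.07,  0.45,  0.54,  2.04, -0.34,  0.74, -1.6 ]), array([-0.82,  0.78,  0.77,  1.75, -0.67,  0.9 , -1.05])]
at hit=False t 10.4 pos [457.  267.7  50.8] open 85.0 grip 0.0 F [0.1 0.  0.3]
gripped t 10.9 pos [457.3 267.9  51.3] open 35.2 grip 29.8 F [-0.2 -0.6  1.6]
lifted t 11.8 pos [456.4 267.4 139.2] open 35.2 grip 30.0 F [ 0.2 -0.1 -0.5]
down hit=False t 14.3 pos [639.3 125.5  22.7] open 35.3 grip 30.0 F [ 0.4 -0.8 -0.2]
away t 16.2 pos [638.5 125.6 148.8] open 85.2 grip 0.0 F [-0.8 -0.3 -1.2]
```

View pics/potplaced.png

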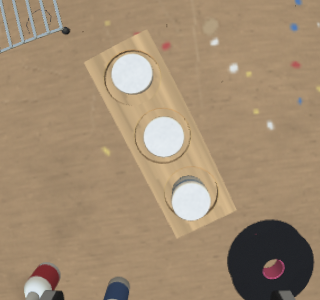

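The pot stands upright in the middle well, with its lid at crop (164,137). Next is the block. I'll look at the pile again after lifting it.

Run:
```python
from h import *
B=(453.9,267.5); T=(632.2,-167.5)
d=(2.815,1.010)
# same grasp; yaw change between -90..90 deg
y1=best([*B,60],d[0]); y2=best([*T,60],d[1]); print(y1,y2,[np.round(bot.inverse_kinematics([*p,z],ori(y)),2) for p,z,y in ((B,12,y1),(T,10,y2))])
pick(B,y1,12,40)
place(T,y2,9)
bot.goto([620,-130,230],ori(3.0)); bot.wait(.2)
a,_=snap("wrist"); 
bot.goto([500,255,220],ori(3.0)); bot.wait(.2)
im,cal=snap("wrist","w_pile2"); np.save("pics/w_pile2.npy",np.array([cal,im],dtype=object),allow_pickle=True)
f=lambda i,r:cv2.resize(i[r[1]:r[3],r[0]:r[2],::-1],(400,400),interpolation=cv2.INTER_CUBIC)
cv2.imwrite("pics/blk.png",np.hstack([f(a,(200,130,360,290)),cv2.resize(f(im,(260,70,400,210)),(400,400))]))
st()
```

```text
2.815 1.01 [array([-0.55,  0.47, -0.07,  2.03,  0.05,  0.65,  0.59]), array([-0.08,  0.68,  0.37,  1.73, -0.32,  0.8 , -0.13])]
at hit=False t 21.4 pos [453.6 267.4  11.7] open 85.1 grip 0.0 F [0.8 0.2 0.1]
gripped t 21.8 pos [454.3 267.8  12.4] open 47.6 grip 42.0 F [-0.4  1.   1.9]
lifted t 23.0 pos [453.1 267.  139. ] open 47.5 grip 41.6 F [ 0.  -0.4 -1.5]
down hit=False t 26.4 pos [ 632.  -167.4    8.7] open 47.2 grip 41.6 F [-0.2 -0.2 -0.1]
away t 28.4 pos [ 631.2 -167.1  148.7] open 85.0 grip 0.0 F [ 0.4 -0.1 -0.6]
 t 31.9 pos [500.7 253.8 220. ] open 84.9 grip 0.0 F [ 0.3 -0.   0.3]
```

View pics/blk.png

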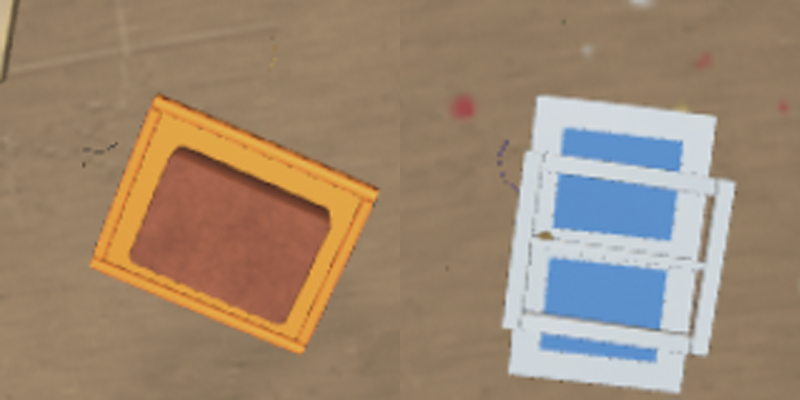

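The block lies flat in the tray. The window corners in the right panel are (125,150), (336,182), (306,355), (102,327), and the door corners are (137,95), (317,117), (281,393), (109,374). The window overhangs the door on both sides, so I'll grip it across its 70 mm.

Run:
```python
from m1 import *
cal,_=load("w_pile2")
def show(t,pts,z):
    p=cast(cal,np.array(pts)/(400/140)+np.array([260,70]),z,True)[:,:2]
    e=np.diff(np.vstack([p,p[:1]]),axis=0); a=np.arctan2(e[:,1],e[:,0])%np.pi
    print(t,p.mean(0).round(1),np.linalg.norm(e,axis=1).round(1),a.round(3)); return p.mean(0),(a[0]+a[2])/2
W,aw=show("win",[(125,150),(336,182),(306,355),(102,327)],11)
show("door",[(137,95),(317,117),(281,393),(109,374)],5)
R=(461.5,-15.5); 
y1=best([*W,60],aw+np.pi/2); y2=best([*R,60],0.095)
y2=min((0.095+k*np.pi/2 for k in range(-4,5)),key=lambda v:abs(v-y1)); print(y1,y2,[np.round(bot.inverse_kinematics([*p,z],ori(y)),2) for p,z,y in ((W,-4,y1),(R,16,y2))])
pick(W,y1,-4,30)
```

```text
win [456.3 270.2] [69.9 59.3 69.3 59.8] [1.282 2.849 1.289 2.858]
door [454.  268.5] [60.  95.5 59.8 95.7] [1.311 2.887 1.314 2.889]
2.856310284548586 3.2365926535897933 [array([-0.5 ,  0.5 , -0.13,  2.02,  0.11,  0.63,  0.58]), array([-0.04,  0.37, -0.02,  2.18,  0.01,  0.6 ,  1.6 ])]
at hit=False t 34.1 pos [455.9 270.   -4.4] open 84.9 grip 0.0 F [0.5 0.3 0.5]
gripped t 34.4 pos [456.7 270.5  -3.6] open 68.9 grip 34.1 F [-1.3 -0.6  2. ]
lifted t 35.8 pos [455.5 269.7 139. ] open 68.9 grip 33.9 F [ 0.1 -0.3  0.4]
```

Run:
```python
from h import *
R=(461.5,-15.5)
place(R,3.2366,15)
bot.goto([500,160,260],ori(3.0)); bot.wait(.2)
im,cal=snap("wrist","w3"); np.save("pics/w3.npy",np.array([cal,im],dtype=object),allow_pickle=True); st()
```

```text
down hit=False t 38.5 pos [461.4 -15.5  14.8] open 68.9 grip 33.9 F [-0.  -0.7 -0.7]
away t 40.3 pos [460.6 -15.5 149.1] open 85.2 grip 0.0 F [-0.5 -0.2 -0.4]
 t 41.4 pos [499.6 157.9 258.8] open 85.0 grip 0.0 F [ 0.5  0.3 -0.6]
```

View pics/w3.png

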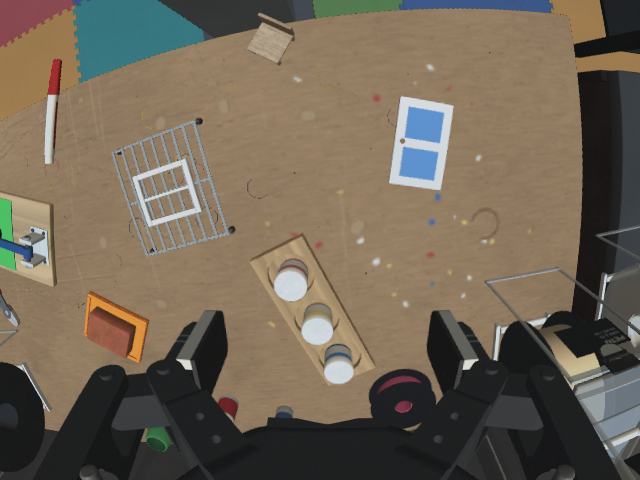

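The window lies in the middle of the rack, centred at about (167,192). The door lies free at (421,142). Next I'll swing the press arm up, pinching the grip ends and following the arc.

```bash
cat >> h.py <<'E'
O=np.array([470.,-309.5]); A=1.207; U=np.array([np.cos(A),np.sin(A)])
def arc(phi,dz=-20):
    """TCP that holds the press grip with the arm at phi, tool down"""
    xy=O+U*(68-145*np.cos(phi)); return [*xy,40+145*np.sin(phi)+dz]
E
python3 - <<'E'
from h import *
from m1 import load,hsv
cal,im=load("w3"); H=hsv(im); m=((H[...,1]<40)&(H[...,2]>170))|cv2.inRange(H,(100,80,80),(125,255,255)).astype(bool)
k=np.zeros_like(m); k[90:195,380:460]=1
m=cv2.morphologyEx((m&k).astype(np.uint8),cv2.MORPH_CLOSE,np.ones((3,3)))
print("door",[np.round(v,2) for v in rect(cal,blobs(m,1)[0],5,True)])
y=best(arc(0.9),A); print("yaw",y)
for ph in (0,.9,1.8):
    for yy in (A,A+np.pi):
        q=bot.inverse_kinematics(arc(ph),ori(yy)); print(ph,round(yy,2),None if q is None else np.round(q,2))
p=arc(0); bot.goto([*p[:2],140],ori(y)); bot.move_l([*p[:2],35],rate=150)
print(bot.move_l(p,rate=40,threshold=6)); st("at")
bot.move_gripper(0,35); st("pinched")
for ph in np.linspace(0,.3,3)[1:]: bot.move_l(arc(ph),rate=80); 
st("up .3")
im,_=snap("side"); cv2.imwrite("pics/arm3.png",cv2.resize(im[260:420,270:450,::-1],None,fx=3,fy=3))
E
```

```text
door [array([453.32, 268.08], dtype=float32), np.float32(96.17), np.float32(60.32), np.float32(2.88)]
yaw 1.207
0 1.21 [ 0.16  0.61  0.59  1.91 -0.48  0.76  0.66]
0 4.35 [ 1.44  0.83 -1.04  1.85  0.86  0.99  2.8 ]
0.9 1.21 [ 0.18  0.36  0.44  1.9  -0.19  0.92  0.34]
0.9 4.35 [ 1.49  0.71 -1.24  1.84  0.74  1.16  2.77]
1.8 1.21 [ 0.09  0.27  0.27  1.92 -0.09  0.96  0.04]
1.8 4.35 [ 1.3   0.6  -1.24  1.86  0.63  1.14  2.61]
False
at t 44.8 pos [ 442.4 -381.3   19.7] open 85.0 grip 0.0 F [ 0.4 -0.6  0.1]
pinched t 45.3 pos [ 442.1 -381.3   20.4] open 35.0 grip 35.0 F [-1.2  0.6  4.4]
up .3 t 46.1 pos [ 444.6 -374.9   63.1] open 34.9 grip 35.3 F [-1.3 -0.  -2.3]
```

View pics/arm3.png

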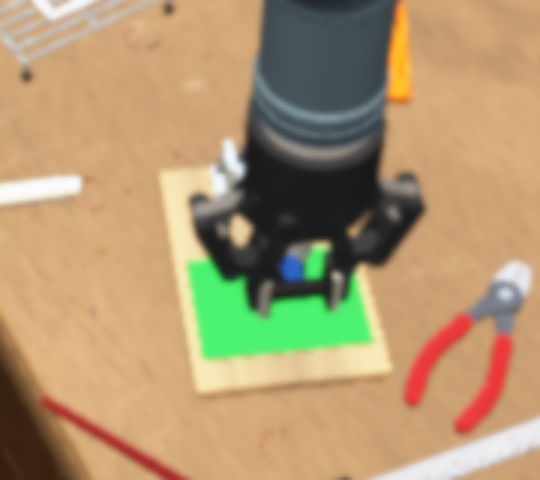

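The grip is pinched between the fingers and the arm is rising; the force reads about 2.3 N, as expected. I'll carry on to 1.8 rad and release.

Run:
```python
from h import *
for ph in np.linspace(.3,1.82,12)[1:]:
    bot.move_l(arc(ph),rate=90)
    if ph>1: st(f"{ph:.2f}")
bot.move_gripper(85); bot.wait(.3)
p=bot.read_tool_pos(); bot.move_l([*arc(1.82)[:2],270],rate=150); st("free")
im,_=snap("side"); cv2.imwrite("pics/arm4.png",cv2.resize(im[200:420,250:470,::-1],None,fx=2.5,fy=2.5))
```

```text
1.13 t 48.5 pos [ 472.2 -303.2  151.8] open 34.8 grip 35.8 F [-5.4  1.2 -1.6]
1.27 t 48.8 pos [ 479.  -285.6  159.2] open 34.9 grip 35.9 F [-4.5  0.8 -0.7]
1.41 t 49.2 pos [ 486.2 -266.7  163.9] open 35.0 grip 35.8 F [-5.7  1.6  0.6]
1.54 t 49.6 pos [ 493.5 -247.6  165.8] open 34.7 grip 35.5 F [-5.3  1.5  0.1]
1.68 t 50.0 pos [ 500.9 -228.5  164.9] open 34.9 grip 35.2 F [-5.2  1.6  0.7]
1.82 t 50.3 pos [ 507.7 -210.6  161.3] open 35.0 grip 35.4 F [-4.9  2.7  3.1]
free t 52.1 pos [ 506.2 -212.2  269. ] open 85.2 grip 0.0 F [-0.2  0.1 -0.4]
```

View pics/arm4.png

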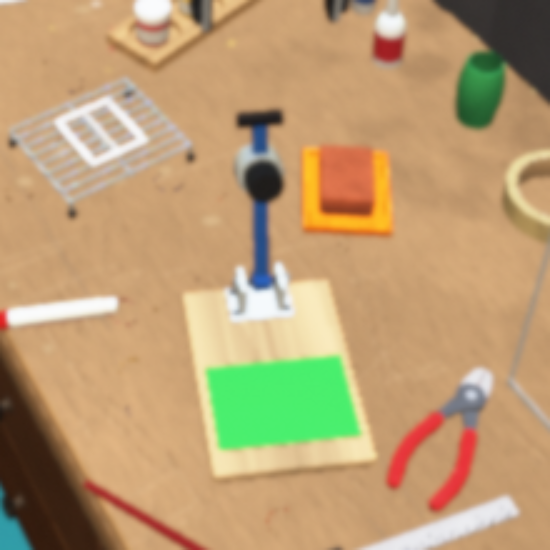

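The arm stays up, leaning back. Now the door: I'll lift it high, travel above the upright arm and come straight down on the bed.

Run:
```python
from h import *
D=(453.7,268.3); G=tuple(O-30*U); print(G)
print([np.round(bot.inverse_kinematics([*p,z],ori(y)),2) for p,z,y in ((D,-3,2.888),(G,12,2.778),(G,320,2.778),(D,320,2.888))])
bot.goto([470,60,280],ori(2.888))
pick(D,2.888,-3,30,lift=320)
bot.goto([*G,320],ori(2.778)); st("above")
bot.move_l([*G,60],rate=150); st("60")
im,_=snap("side"); cv2.imwrite("pics/door.png",cv2.resize(im[200:420,250:470,::-1],None,fx=2.5,fy=2.5))
```

```text
(np.float64(459.3252603071718), np.float64(-337.53658204008394))
[array([-0.62,  0.49,  0.01,  2.03, -0.01,  0.62,  0.71]), array([ 0.31,  0.54,  0.3 ,  1.94, -0.24,  0.7 ,  1.97]), array([ 0.13,  0.17,  0.49,  1.71, -0.08,  1.29,  1.85]), array([-0.79,  0.08,  0.19,  1.79, -0.02,  1.28,  0.72])]
at hit=False t 55.9 pos [453.4 268.1  -3.3] open 85.1 grip 0.0 F [-0.2  0.5  0.1]
gripped t 56.3 pos [454.  268.5  -2.5] open 58.6 grip 31.9 F [-1.1  0.1  3.7]
lifted t 59.1 pos [453.5 268.2 319.5] open 58.6 grip 32.2 F [ 0.6  0.3 -0.1]
above t 61.3 pos [ 460.4 -336.   319.8] open 58.3 grip 32.2 F [-0.1 -0.8 -1. ]
60 t 63.2 pos [ 460.  -338.    60.9] open 58.4 grip 32.2 F [ 0.6 -0.4  0.2]
```

View pics/door.png

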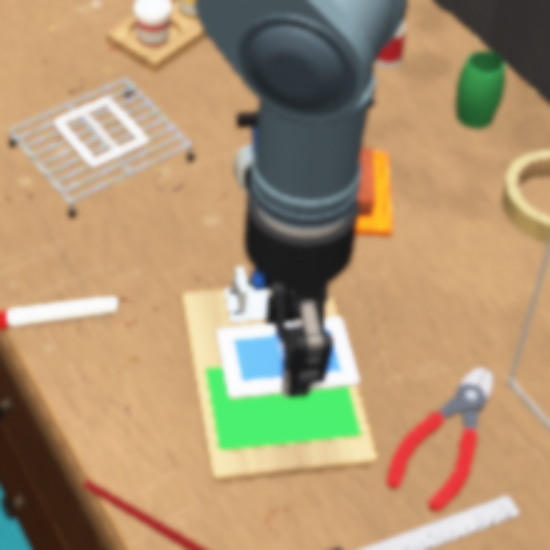

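The door hangs level above the bed; the apparent shift is height parallax. I'll lower it, release and check.

Run:
```python
from h import *
G=tuple(O-30*U)
print(bot.move_l([*G,12.0],rate=50,threshold=6)); st("down"); bot.wait(.2)
bot.move_gripper(85); bot.wait(.3); bot.move_l([*G,320],rate=200); st("away")
# look: camera sits 82 mm on tool +x
bot.goto([550,-330,320],ori(3.0)); bot.wait(.2)
im,cal=snap("wrist"); np.save("pics/w5.npy",np.array([cal,im],dtype=object),allow_pickle=True)
cv2.imwrite("pics/w5.png",cv2.resize(im[0:260,180:460,::-1],None,fx=2.2,fy=2.2)); st()
```

```text
True
down t 64.2 pos [ 458.7 -337.2   11.6] open 58.4 grip 32.8 F [0.3 0.1 5.1]
away t 66.8 pos [ 458.7 -337.   318.7] open 84.9 grip 0.0 F [0.2 0.6 0.1]
 t 67.5 pos [ 548.5 -331.1  320.2] open 84.7 grip 0.0 F [-0.9  0.2  0.5]
```

View pics/w5.png

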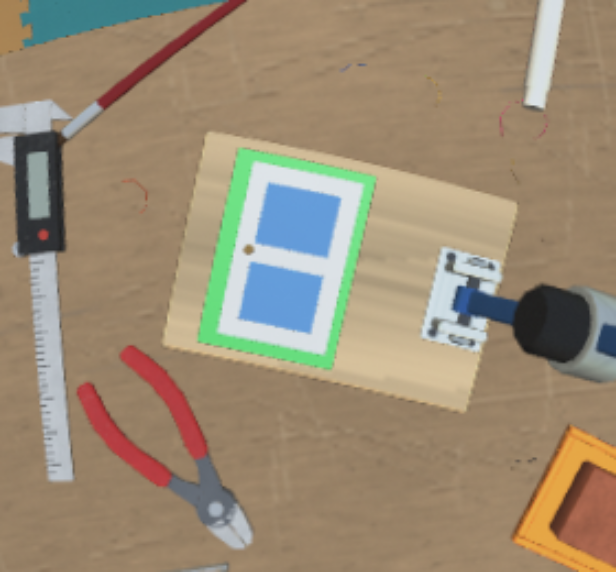

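The door is centred and aligned on the bed. Last, I'll pinch the grip at 1.9 rad, lead the arm down the arc and release it low.

Run:
```python
from h import *
p=arc(1.9); bot.goto([*p[:2],270],ori(A)); bot.move_l([*p[:2],p[2]+15],rate=120)
print(bot.move_l(p,rate=40,threshold=6)); st("at")
bot.move_gripper(0,35); st("pinched")
for ph in np.linspace(1.9,.25,13)[1:]: bot.move_l(arc(ph),rate=80)
st("low")
bot.move_gripper(85); bot.wait(1.2); st("released")
bot.move_l([*arc(.25)[:2],250],rate=150); st("up")
bot.goto([520,-130,300],ori(3.0)); bot.wait(.5)
im,_=snap("side"); cv2.imwrite("pics/end.png",im[:,:,::-1]); st()
```

```text
False
at t 70.6 pos [ 510.7 -202.1  156.9] open 84.9 grip 0.0 F [ 1.6 -0.7 -0.1]
pinched t 71.2 pos [ 511.  -202.2  157.5] open 35.1 grip 34.9 F [-0.6  0.7  2. ]
low t 76.0 pos [ 443.8 -377.    56.1] open 35.3 grip 36.4 F [-5.  -2.3  0.2]
released t 77.7 pos [ 444.2 -377.3   55.9] open 84.7 grip 0.0 F [-1.1 -0.1  0.2]
up t 79.1 pos [ 443.7 -376.6  248.9] open 85.1 grip 0.0 F [-0.2  0.8  1.2]
 t 80.7 pos [ 520.  -130.2  300. ] open 84.8 grip 0.0 F [-0.3 -0.1  0. ]
```

Run:
```python
from h import *
bot.goto([560,-310,280],ori(3.0)); bot.wait(.3)
im,_=snap("wrist"); s=cv2.imread("pics/end.png")
cv2.imwrite("pics/end2.png",np.hstack([cv2.resize(im[0:260,180:460,::-1],(400,371)),cv2.resize(s[150:420,180:470],(400,371))]))
```

```text
(no output)
```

View pics/end2.png

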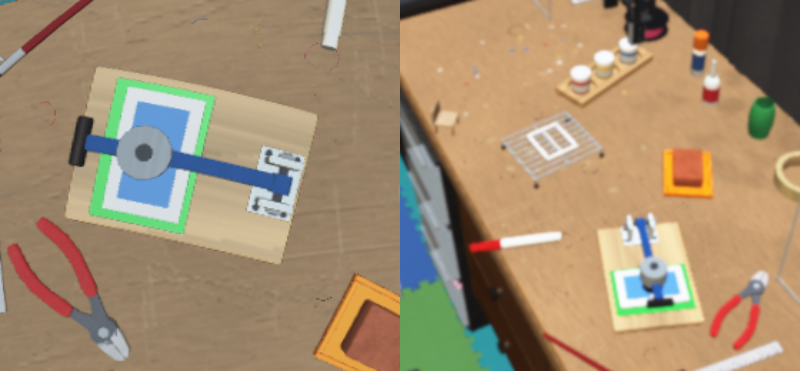

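The left panel shows the arm's weight resting on the centred door, at (144,152). In the right panel the pot, block and window are all in place. I'm handing it in.

```bash
python3 -c "
from rig import bot, vision
print(bot.job_done(),bot.read_t())"
```

```text
the job is handed in; nothing more can be done
the job is handed in; nothing more can be done
```

The pot, block, window and door are all in their places with the press arm resting on the door, and I handed the job in after about 82 s of the 147 s allowed; the final pictures looked right, but no pass or fail verdict came back.

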